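# Shut and bolt the tool chest

### The job

The lid of the wooden tool chest is propped open by a folding steel stay that is locked straight. Break the stay at its knuckle by pushing the thumb plate, then lower the lid gently until it is fully shut without letting it slam, and finally slide the bolt on the lid fully home into its keeper. Leave the glue bottle and the wood offcut where they are.

Things in the scene. Friction and masses are not known exactly. Their poses are not given: they have to be found in the camera images.
- chest: Plywood tool chest fixed to the bench, 220 (x) x 320 (y) x 120 mm high, walls 12 mm. Origin: centre of its underside. x points from its front wall to its hinge side, y to its left end, z up. Hinge line along y at x=+110, z=+120 mm. Stay on the right (-y) end; on the left end the keeper, a steel staple at x=-80, y=+170 mm, 34 mm wide, up to z=153 mm.
- lid (a joint): Hinge angle of the lid, rad: 0 = open at 65 degrees (stay locked), growing as it closes to 1.134 = fully shut (stop). Plywood panel 225 mm from hinge to free edge, 320 wide, 12 thick; shut, its underside lies on the rim and its outer face is at z=132 mm of the chest. A friction hinge holds it at any angle; while the stay is locked it cannot be pushed down.
- lid_edge (a point): Middle of the lid's free edge on its outer face, 225 mm from the hinge. x points to the hinge, y to the chest's left, z out of the outer face (which looks up and to the hinge side while open, and becomes the top). To lower the lid push this face down: about 4 to 8 N at 170 mm from the hinge (hinge friction 1.0 N m).
- stay (a joint): Fold of the stay's knuckle, rad: 0 = locked (6.9 degrees past straight, on its stop, held by a light spring), growing as it breaks and folds, about 2.3 with the lid shut. Two flat steel arms, 92 mm between pivots, in the plane y=-172 mm of the chest; lower pivot at x=-75, z=100 mm of the chest, upper one on the lid's right end 110 mm from the hinge.
- stay_tab (a point): Centre of the upper face of the steel thumb plate at the knuckle: 44 mm along the arm x 60 sideways x 6 thick; this point is 44 mm outside the lid's right end. x up along the lower arm, y as the chest's, z out of the plate. Locked, it slopes about 43 degrees, facing up and to the chest's front. Push against z (down and to the hinge side).
- stay_pivot (a point): Lower pivot of the stay on the chest's right end, about which the thumb plate swings (radius 92 mm). Breaking the stay takes a push of a few newtons on the plate over 20 to 40 mm; the lid then follows a little. Once broken the stay stays unlocked and folds down beside the chest as the lid is pushed down.
- bolt (a joint): Slide of the barrel bolt on the lid's outer face, in m: 0 = drawn, 0.040 = fully home (stop), growing along the chest's +y, towards the keeper. Friction about 2.5 N, stays where it is left. May start partly moved by up to 0.008.
- bolt_knob (a point): Centre of the top of the bolt's upright steel knob, a pin 16 mm across that stands out of the lid, its top 48 mm above the outer face and 190 mm from the hinge. The bolt's bar, below, is 12 mm above the outer face.
- glue: Bystander: glue bottle, 60 mm across, 160 mm high, standing to the chest's left. Origin at its foot.
- offcut: Bystander: wood offcut 120 x 70 x 30 mm lying to the chest's right. Origin under its centre.

How it is judged (in metres and radians):
On the way, in this order (a step that is already met when the one before it is completed fails the run):
1. the stay's knuckle is broken (folded more than 0.3 rad) while the lid is still well open (value of joint stay above 0.3 rad and value of joint lid below 0.9 rad), for 0.1 s.
2. the lid is fully shut, with the bolt still drawn (value of joint lid above 1.11 rad and value of joint bolt below 0.02 m), for 0.2 s.
3. the bolt is home (value of joint bolt above 0.035 m), for 0.2 s.
At the end, for the whole second after the job is handed in: The lid is shut to within 0.024 rad (5 mm at its free edge), the stay is folded (more than 2.0 rad), the bolt is within 5 mm of fully home, and the bystanders are at rest where they were, within 30 mm (value of joint lid above 1.11 rad and value of joint stay above 2 rad and value of joint bolt above 0.035 m and linear speed of each of glue, offcut below 0.02 m/s); the robot touches nothing.
It fails at once if the lid slams: it closes faster than 1.5 rad/s, or faster than 1 rad/s in the last 0.2 rad (velocity of joint lid above 1.5 rad/s or (value of joint lid above 0.934 rad and velocity of joint lid above 1 rad/s)).
It fails at once if the glue bottle is moved more than 30 mm or tipped over (distance of glue from where it was at the start of the episode above 0.03 m or angle between glue's own z axis and vertical above 0.5 rad).
It fails at once if the offcut is moved more than 30 mm (distance of offcut from where it was at the start of the episode above 0.03 m).
It also fails if it takes over 51 s, if anything falls off the work surface, if the arm or the gripper's body presses on something with over 40 N, if the wrist force passes 120 N, or if a joint passes its speed limit or range.

### The arm

A 6-joint arm with a two-finger parallel gripper is mounted at the origin on the work surface. World frame = base frame: x ahead of the robot, y to its left, z up, the work surface at z = 0. Lengths are in mm, angles in degrees, forces in N, time in s.
With the tool pointing down it reaches from about 325 to 900 mm from the base axis. Payload 3.5 kg.
Tool frame: the origin (TCP) lies midway between the tips of the shut fingers; the grasp point (between the pads) lies 19 mm behind it; z points along the fingers, y is the line along which they close (so a half turn about z gives the same grasp; the last joint's range is limited). The gripper opens to 85 mm and grips with 20 to 120 N. Pads are 22 mm wide; open, the fingers measure 114 mm over their backs; the gripper's body (76 mm by 85 mm) begins 54 mm behind the grasp point. The pads swing forward as they close: fully open they stand 13 mm farther back than shut.
Start: joints at [-80.81, 15.837, -1.513, 72.651, 0, 84.076], TCP at [162.957, -603.379, 231.313] pointing down, gripper open.
Joint ranges: [-178.77, 178.77], [-48.84, 107.48], [-61.69, 71.31], [-111.58, 123.2], [-90, 87.43], [-180, 180]. Speed limits (degrees/s): [147.25, 147.25, 180, 180, 180, 180].

### API

Orientations are given as [roll, pitch, yaw] about the fixed x, y, z axes, in that order (R = Rz(yaw) Ry(pitch) Rx(roll)).
In Python, from workcell import * gives the robot as it stands. Calls block until the motion is done:
- movep(position, orientation): joint-space move of the TCP to a pose.
- movel(position, orientation=None, velocity=150): straight line of the TCP; orientation=None keeps the orientation; velocity is the mean speed in mm/s.
- goto_joints(angles): joint-space move.
- gripper_to(opening): finger opening in mm; the grip force is fixed at half the most; returns when the fingers have stopped.
- wait(seconds).
- inverse_kinematics(position, orientation): joint angles nearest the present ones, or None.
- sense(): the state.
- snapshot(name): name is "side" or "top"; returns a dict with "image" (420x560x3 uint8, red, green, blue), "z_map" (420x560 float32, mm along the optical axis (not along the pixel's ray), 0 where there is no reading), "fov_y" (degrees; the focal length in pixels is half the picture's height over the tangent of half this angle, whatever the lens; pixels are square), "cx", "cy" (the principal point, pixels), "extrinsics" (4x4, takes a point from camera to world coordinates). Camera axes: x right, y up, looking along -z (the intrinsics and any distortion apply to the point x, -y, -z); pixel columns grow to the right and rows downward; lengths in mm; the calibration is good to about 2 mm. A picture is of the moment at which its call begins.
A pose or a line that the arm cannot do raises Unreachable and nothing moves.
- finish_job(): hands the job in; it is judged then, once.
The state is a dict: "time_s": time; "joints": joint angles; "joint_vel": joint speeds; "joint_torque": joint torques, N m; "ee_pos": TCP position; "ee_rot": TCP orientation; "wrist_force": force on the tool from outside, world axes, zero at the start; "ft_torque": the same for the moment, N m; "gripper_width": finger opening in mm; "grip_force": force on a finger pad.
Only numpy, scipy, OpenCV 4.12 (cv2) and the standard library are available. Lean on these libraries where they do the work, as an engineer would, in place of code of your own. Each camera call takes 0.05 s, during which the arm holds its last target. There are 200 camera calls.

## Working session

There is one attempt and no reset: what is moved stays moved. The work goes in short steps, each a Python script; the robot and the scene stay as the last script left them, time stands still between calls to the robot, and variables do not carry over. Pictures are saved under pics/ and viewed, at most 10 in all, crops included, and the job is handed in when it is done.

```bash
ls; mkdir -p pics; python3 - <<'E'
from workcell import *
import cv2,numpy as np,pickle
for n in("side","top"):
    s=snapshot(n);pickle.dump(s,open(n+".pkl","wb"));cv2.imwrite(f"pics/{n}0.png",s["image"][:,:,::-1])
    print(n,s["fov_y"],s["cx"],s["cy"],s["extrinsics"],[k for k in s])
print(sense())
E
```

```text
pics
side 52.30019631152372 273.635240606817 217.42484778668415 [[-9.85821697e-01  1.05182072e-01 -1.30737577e-01  4.30193781e+02]
 [-1.66895443e-01 -6.95264838e-01  6.99108515e-01  7.47141127e+02]
 [-1.73635580e-02  7.11015848e-01  7.02961571e-01  9.66566503e+02]
 [ 0.00000000e+00  0.00000000e+00  0.00000000e+00  1.00000000e+00]] ['image', 'z_map', 'fov_y', 'cx', 'cy', 'extrinsics']
top 52.65234779756831 280.99864523930694 204.2843020217693 [[ 2.53441848e-02  9.94936472e-01 -9.72578509e-02  4.22602785e+02]
 [-9.99664116e-01  2.46965532e-02 -7.85716040e-03 -4.52985495e+00]
 [-5.41544175e-03  9.74243169e-02  9.95228203e-01  1.49823100e+03]
 [ 0.00000000e+00  0.00000000e+00  0.00000000e+00  1.00000000e+00]] ['image', 'z_map', 'fov_y', 'cx', 'cy', 'extrinsics']
{'time_s': 0.1, 'joints': array([-8.08111932e+01,  1.58748346e+01, -1.58898355e+00,  7.26506260e+01,
       -1.05297519e-03,  8.40768950e+01]), 'joint_vel': array([ 0.09326094, -0.10352347,  0.06825436, -0.19628163,  0.0772395 ,
        0.06057015]), 'joint_torque': array([ 1.33748272e-04, -4.46710145e+01,  2.96127695e+01,  8.43068934e-03,
       -4.08346023e-05,  7.48074200e-06]), 'ee_pos': array([ 162.82754522, -602.6952839 ,  230.26961828]), 'ee_rot': array([-1.79886058e+02, -1.07625497e-02,  1.51119022e+01]), 'wrist_force': array([ 0.00647196,  0.36318879, -0.08590404]), 'ft_torque': array([-0.03203049,  0.02457941,  0.00731118]), 'grip_force': 0.0, 'gripper_width': 85.59709876405893}
```

View pics/side0.png

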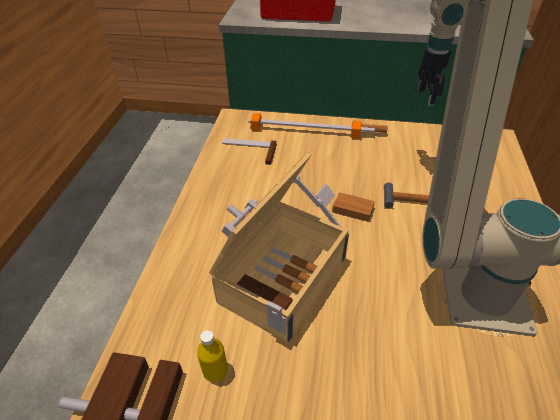

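View pics/top0.png

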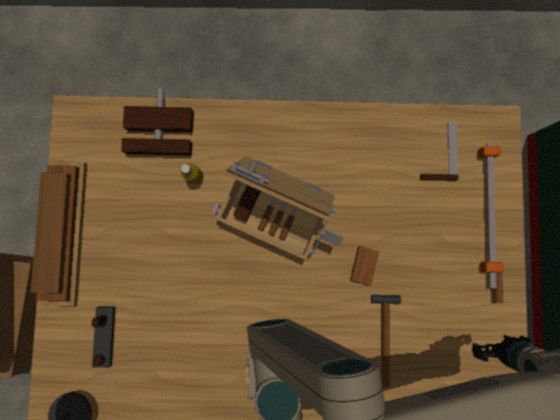

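```bash
cat >h.py <<'E'
import numpy as np,cv2
def cloud(s):
    z=s["z_map"];h,w=z.shape;f=h/2/np.tan(np.radians(s["fov_y"]/2))
    v,u=np.mgrid[:h,:w]
    p=np.stack([(u-s["cx"])/f*z,-(v-s["cy"])/f*z,-z],-1)
    E=s["extrinsics"];P=p@E[:3,:3].T+E[:3,3];P[z==0]=np.nan
    return P
E
python3 - <<'E'
import pickle;from h import *
for n in("side","top"):
    s=pickle.load(open(n+".pkl","rb"));P=cloud(s);print(n)
    if n=="side":
        pts={"FLrim":(272,333),"glue cap":(207,338),"tab":(324,194),"knob":(232,214),"table":(300,380),"table2":(400,270),"table3":(180,200),"lid":(250,215),"offcut":(354,206),"frontcorner":(347,240),"keeper":(277,312)}
    else: pts={"FL":(218,220),"FR":(308,259),"keeper":(217,209),"tab":(330,238),"knob":(252,165),"lidR":(333,210),"lidL":(232,163),"table":(200,330),"t2":(400,130),"t3":(250,330),"off":(365,265),"glue":(186,170)}
    for k,(u,v) in pts.items(): print(k,np.round(np.nanmedian(P[v-1:v+2,u-1:u+2].reshape(-1,3),0),0))
    m=(P[...,2]>112)&(P[...,2]<126)&(P[...,0]>300)&(P[...,0]<800)&(abs(P[...,1])<300)
    q=P[m][:,:2].astype(np.float32);print(len(q),cv2.minAreaRect(q))
    np.save(n+"_rim.npy",P[m])
    im=s["image"][:,:,::-1].copy();im[m]=(0,0,255)
    c=im[130:370,180:400] if n=="side" else im[130:300,160:400]
    cv2.imwrite(f"pics/{n}1.png",cv2.resize(c,None,fx=2.4,fy=2.4,interpolation=cv2.INTER_CUBIC))
a=cv2.imread("pics/side1.png");b=cv2.imread("pics/top1.png")
E
```

```text
side
FLrim [544. 199.   7.]
glue cap [659. 320. 161.]
tab [ 455. -154.  173.]
knob [648.  94. 307.]
table [460. 306.   2.]
table2 [220. -58.   1.]
table3 [ 935. -251.    1.]
lid [600. 112. 327.]
offcut [ 360. -273.   32.]
frontcorner [378. -73.  83.]
keeper [526. 224. 143.]
1973 ((566.4293823242188, 80.30308532714844), (469.0489196777344, 224.65585327148438), 66.85579681396484)
top
FL [501. 210. 118.]
FR [379. -92.   0.]
keeper [543. 231.   0.]
tab [ 451. -150.  168.]
knob [646.  89. 323.]
lidR [ 533. -151.  229.]
lidL [713. 186.   5.]
table [127. 276.   2.]
t2 [ 849. -414.    1.]
t3 [188.  82. 288.]
off [ 364. -285.   32.]
glue [656. 312. 160.]
701 ((572.4580688476562, 83.63667297363281), (471.3291931152344, 232.35714721679688), 67.12871551513672)
```

View pics/side1.png

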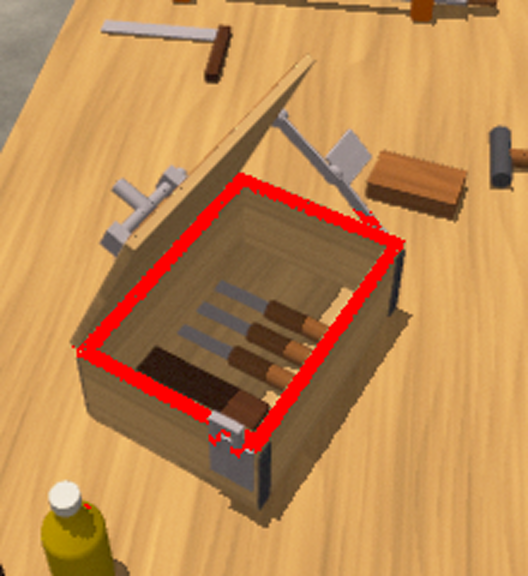

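View pics/top1.png

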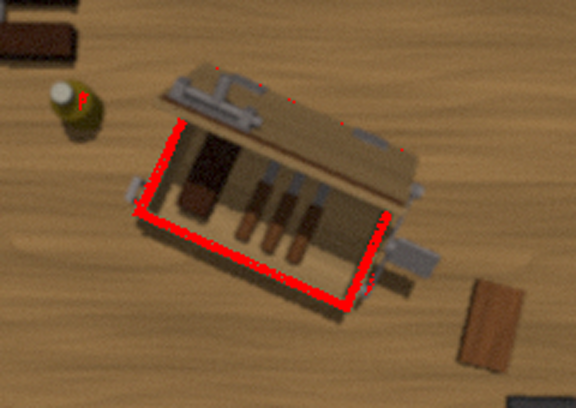

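```bash
cat >>h.py <<'E'
def Rz(a): return np.array([[np.cos(a),-np.sin(a),0],[np.sin(a),np.cos(a),0],[0,0,1]])
E
python3 - <<'E'
import pickle;from h import *;from scipy.optimize import least_squares
def res(p,q):
    l=(np.c_[q[:,:2],0*q[:,0]]-[p[0],p[1],0])@Rz(p[2])
    a,b=abs(l[:,0]),abs(l[:,1])
    out=np.maximum(np.maximum(a-110,b-160),0)
    ins=np.maximum(np.minimum(98-a,148-b),0)
    return out+ins
sol=[]
for n in("side","top"):
    q=np.load(n+"_rim.npy")
    r=least_squares(res,[565,60,np.radians(-23)],args=(q,),loss="soft_l1",f_scale=1.5)
    print(n,r.x[:2],np.degrees(r.x[2]),r.cost/len(q));sol.append(r.x)
    P=cloud(pickle.load(open(n+".pkl","rb")));l=(P-[*r.x[:2],0])@Rz(r.x[2])
    import sys
    pts={"tab":(324,194),"knob":(232,214)} if n=="side" else {"tab":(330,238),"knob":(252,165),"off":(365,265),"glue":(186,170)}
    # tab: points -232<y<-178, z>130
    m=(l[...,1]<-178)&(l[...,1]>-250)&(l[...,2]>110)&(l[...,0]>-80)&(l[...,0]<60);print("tab",np.round(l[m].mean(0)),m.sum(),l[m].min(0).round(),l[m].max(0).round())
    # lid coordinates, 65deg
    a=np.radians(65);d=np.array([-np.cos(a),0,np.sin(a)]);nn=np.array([np.sin(a),0,np.cos(a)])
    L=np.stack([(l-[110,0,120])@d,l[...,1],(l-[110,0,120])@nn],-1)
    m=(abs(L[...,1])<150)&(L[...,0]>30)&(L[...,0]<215)&(abs(L[...,2]-12)<10);print("face",np.median(L[m],0).round(1),m.sum())
    m=(abs(L[...,1])<250)&(L[...,0]>120)&(L[...,0]<240)&(L[...,2]>36)&(L[...,2]<70);print("knob",m.sum(),L[m].min(0).round(),L[m].max(0).round(),np.median(L[m],0).round())
    for k in("off","glue"):
        if k in pts:u,v=pts[k];print(k,l[v,u].round())
E
```

```text
side [542.31285646  28.10404025] -22.9692874859647 0.9662458903537775
tab [ -12. -206.  170.] 217 [ -28. -235.  153.] [   5. -178.  186.]
face [195.6 105.8  19.7] 106
knob 78 [186.  87.  36.] [201. 103.  60.] [196.  99.  48.]
top [543.88379845  30.18216829] -22.60046131459097 4.827822285212267
tab [ -13. -206.  171.] 208 [ -30. -235.  146.] [   4. -178.  188.]
face [125.7 -17.   11.8] 1641
knob 52 [184.  85.  36.] [202. 102.  61.] [197.  93.  50.]
off [ -44. -360.   32.]
glue [ -5. 304. 160.]
```

```bash
cat >>h.py <<'E'
from scipy.spatial.transform import Rotation as Ro
O=np.array([543,29,0.]);YAW=np.radians(-22.85);C=Rz(YAW)
def W(p): return C@np.asarray(p,float)+O
def ori(t,s=1):
    "tool z=(sin t,0,-cos t) in the chest frame, tool y = s*chest y"
    t=np.radians(t);z=np.array([np.sin(t),0,-np.cos(t)]);y=np.array([0,s,0.]);x=np.cross(y,z)
    return Ro.from_matrix(C@np.stack([x,y,z],1)).as_euler("xyz",degrees=True)
A=np.array([-75,-204,100.]);T0=np.array([-12,-206,170.])
def tab(d,off=0):
    "tab point after the lower arm has dropped d degrees, off mm out along its normal"
    d=np.radians(d);v=T0-A;a=np.arctan2(v[2],v[0])-d;r=np.hypot(v[0],v[2])
    n=np.radians(44)-d
    return A+[r*np.cos(a),-2,r*np.sin(a)]+off*np.array([-np.sin(n),0,np.cos(n)])
def st(s): print(round(s["time_s"],2),s["ee_pos"].round(1),"F",s["wrist_force"].round(1),"Fc",(C.T@s["wrist_force"]).round(1))
E
python3 - <<'E'
from workcell import *
from h import *
for s in(1,-1):
  for t,p in((32,tab(0,70)),(32,tab(0,0)),(32,tab(30)),(0,[60,-70,330]),(-20,[60,-70,330]),(-20,[10,-70,300]),(0,[-60,-70,132]),(0,[-80,60,155]),(0,[-80,120,155])):
    q=inverse_kinematics(W(p),ori(t,s));print(s,t,W(p).round(),ori(t,s).round(),None if q is None else np.round(q))
E
```

```text
1 32 [ 407. -137.  220.] [180.  32. 157.] [-30. -27. -48.  37.   4.  -6.]
1 32 [ 452. -156.  170.] [180.  32. 157.] [-29. -17. -49.  26.   3.  -5.]
1 32 [ 476. -166.  129.] [180.  32. 157.] [-28. -10. -50.  18.   3.  -5.]
1 0 [571. -59. 330.] [180.   0. 157.] [-12.   9.   1.  83.   0.  11.]
1 -20 [571. -59. 330.] [180. -20. 157.] [-14.  23.  17. 104.   3.   8.]
1 -20 [525. -39. 300.] [180. -20. 157.] [-13.  18.   7.  99.   3.   9.]
1 0 [461. -12. 132.] [180.   0. 157.] [-10.   4. -29.  57.   0.  13.]
1 0 [493. 115. 155.] [180.   0. 157.] [  6.   7. -22.  61.   0.  29.]
1 0 [516. 171. 155.] [180.   0. 157.] [ 11.  11. -18.  62.   0.  34.]
-1 32 [ 407. -137.  220.] [180. -32. -23.] [-30. -27. -48.  37.   4. 174.]
-1 32 [ 452. -156.  170.] [180. -32. -23.] [-29. -17. -49.  26.   3. 175.]
-1 32 [ 476. -166.  129.] [180. -32. -23.] [-28. -10. -50.  18.   3. 175.]
-1 0 [571. -59. 330.] [180.   0. -23.] [ -12.    9.    1.   83.    0. -169.]
-1 -20 [571. -59. 330.] [180.  20. -23.] [ -14.   23.   17.  104.    3. -172.]
-1 -20 [525. -39. 300.] [180.  20. -23.] [ -13.   18.    7.   99.    3. -171.]
-1 0 [461. -12. 132.] [180.   0. -23.] [ -10.    4.  -29.   57.    0. -167.]
-1 0 [493. 115. 155.] [180.   0. -23.] [   6.    7.  -22.   61.    0. -151.]
-1 0 [516. 171. 155.] [180.   0. -23.] [  11.   11.  -18.   62.    0. -146.]
```

```bash
python3 - <<'E'
from workcell import *
from h import *
import cv2
gripper_to(0)
movep(W(tab(0,90)),ori(32));st(sense())
movel(W(tab(0,8)),velocity=120);st(sense())
for d in(6,12,18,24,30):
    movel(W(tab(d,0)),velocity=40);s=sense();st(s)
    if np.linalg.norm(s["wrist_force"])>35: break
for n in("side","top"):
    s=snapshot(n);P=cloud(s);c=s["image"][130:370,180:400] if n=="side" else s["image"][130:300,160:400]
    cv2.imwrite(f"pics/{n}2.png",cv2.resize(c[:,:,::-1],None,fx=2.4,fy=2.4))
E
```

```text
2.77 [ 394.8 -132.6  235.5] F [0.2 0.1 0.5] Fc [0.1 0.2 0.5]
3.6 [ 446.9 -154.2  176. ] F [-0.9 -0.4 -0.2] Fc [-0.7 -0.7 -0.2]
4.2 [ 458.6 -159.   163.1] F [0.1 0.2 2.2] Fc [-0.   0.2  2.2]
4.6 [ 464.1 -161.3  155. ] F [ 0.3 -0.2  1.6] Fc [ 0.4 -0.   1.6]
5.0 [ 468.9 -163.3  146.6] F [-0.1  0.7  0.4] Fc [-0.3  0.6  0.4]
5.4 [ 473.  -165.   137.9] F [-0.2 -0.3  1.7] Fc [-0.  -0.4  1.7]
5.8 [ 476.1 -166.3  128.8] F [-1.3 -0.2  1.6] Fc [-1.1 -0.7  1.6]
```

View pics/side2.png

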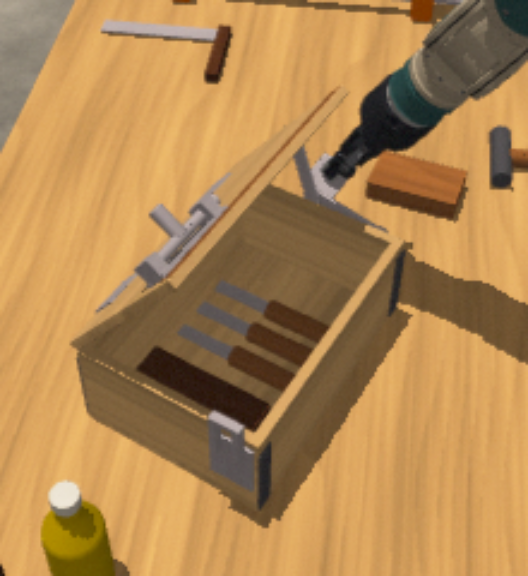

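```bash
cat >>h.py <<'E'
def lid(a,r=170,y=-60,off=0):
    "point on the outer face, a = degrees open"
    a=np.radians(a)
    return np.array([110-r*np.cos(a)+(12+off)*np.sin(a),y,120+r*np.sin(a)+(12+off)*np.cos(a)])
def lidangle(s):
    l=(cloud(s)-O)@C
    m=(l[...,1]>-150)&(l[...,1]<20)&(l[...,2]>135)&(l[...,0]<105)&(l[...,0]>-125)&(l[...,2]<330)
    q=l[m][:,[0,2]];v=q-[110,120]
    # opening at which the point is on the outer face (12 mm off hinge plane)
    r=np.hypot(*v.T);k=(r>60)&(r<230);a=np.degrees(np.arctan2(v[k,1],-v[k,0])-np.arcsin(12/r[k]))
    return np.percentile(a,[10,50,90]).round(1),k.sum()
E
python3 - <<'E'
from workcell import *
from h import *
movel(W(tab(30,80)),velocity=200)
movep(W([-90,-180,400]),ori(0))
print(lidangle(snapshot("side")))
movep(W(lid(52,170,-60,100)),ori(-26));st(sense())
print(lidangle(snapshot("top")),lidangle(snapshot("side")))
E
```

```text
(array([50.5, 52.7, 52.9]), np.int64(643))
8.43 [605.2 -62.8 323.5] F [-0.4 -0.1  0.7] Fc [-0.4 -0.2  0.7]
(array([51.7, 52.6, 53.2]), np.int64(434)) (array([50.5, 52.7, 52.9]), np.int64(657))
```

```bash
python3 - <<'E'
from workcell import *
from h import *
movel(W(lid(53,170,-60,20)),ori(-26),velocity=120);st(sense())
for a in(46,38,30,22,15,10,6,3,1):
    movel(W(lid(a,170,-60,1)),ori(-a/2),velocity=45 if a>12 else 25);s=sense();st(s)
    if np.linalg.norm(s["wrist_force"])>30: print("stop",a);break
print(lidangle(snapshot("side")))
E
```

```text
9.32 [550.7 -39.5 276.2] F [ 0.1 -0.2 -0.2] Fc [ 0.1 -0.2 -0.2]
10.36 [521.1 -26.9 251.2] F [ 3.4 -1.4  0.5] Fc [3.7 0.1 0.5]
11.03 [503.8 -19.6 234.7] F [-0.4  0.4  0.8] Fc [-0.6  0.3  0.8]
11.71 [491.  -14.2 216.1] F [ 0.3 -0.2  1.2] Fc [ 0.3 -0.   1.2]
12.38 [479.6  -9.5 195.5] F [ 0.8 -0.5  0.8] Fc [ 0.9 -0.2  0.8]
13.0 [472.5  -6.5 176.4] F [ 0.5  0.2 -0.3] Fc [ 0.4  0.4 -0.3]
13.74 [468.3  -4.7 162. ] F [-0.2  0.1 -0.4] Fc [-0.3  0.  -0.4]
14.37 [466.1  -3.8 150.4] F [-0.2 -0.4  0.4] Fc [-0.1 -0.5  0.4]
14.88 [464.8  -3.2 141.6] F [-0.2 -0.3  0.1] Fc [-0.  -0.3  0.1]
15.27 [464.2  -3.  135.7] F [ 0.5 -0.1 -0.6] Fc [ 0.5  0.  -0.6]
(array([ 1.2,  1.9, 29.9]), np.int64(2090))
```

```bash
python3 - <<'E'
from workcell import *
from h import *
p=sense()["ee_pos"].copy()
for i in range(7):
    p[2]-=1.5;movel(p,velocity=10);wait(.15);s=sense();st(s)
    if s["wrist_force"][2]>22: break
p[2]+=60;movel(p,ori(0),velocity=150);movep(W([-80,-60,250]),ori(0))
for n in("side","top"):
    s=snapshot(n);P=cloud(s);l=(P-O)@C
    m=(abs(l[...,1]+100)<35)&(l[...,0]>-100)&(l[...,0]<100)&(l[...,2]<150)&(l[...,2]>100)
    print("lid z slope",np.polyfit(l[m][:,0],l[m][:,2],1).round(3),m.sum())
    m=(l[...,1]>50)&(l[...,1]<150)&(abs(l[...,0]+80)<20)&(l[...,2]>168)&(l[...,2]<195);print("knob",m.sum(),l[m].min(0).round(1),l[m].max(0).round(1),l[m].mean(0).round(1))
    c=s["image"][130:370,180:400] if n=="side" else s["image"][130:300,160:400]
    cv2.imwrite(f"pics/{n}3.png",cv2.resize(c[:,:,::-1],None,fx=2.4,fy=2.4))
E
```

```text
15.78 [464.3  -3.  134.2] F [-0.9 -0.3 -0.2] Fc [-0.7 -0.6 -0.2]
16.23 [464.4  -3.  132.7] F [ 0.3 -0.3 -0.8] Fc [ 0.4 -0.2 -0.8]
16.68 [464.5  -3.  132. ] F [-2.2 -1.1  6. ] Fc [-1.6 -1.8  6. ]
17.13 [464.5  -3.  131.9] F [-4.8  0.4 13.6] Fc [-4.6 -1.5 13.6]
17.58 [464.5  -3.  131.9] F [-8.4  1.3 23.2] Fc [-8.3 -2.  23.2]
lid z slope [6.00000e-03 1.33121e+02] 1362
knob 48 [-87.7  87.3 168.6] [-72.2 102.  183.7] [-81.   95.8 178.1]
lid z slope [1.2000e-02 1.3291e+02] 816
knob 21 [-88.1  88.6 170.6] [-74.2 102.9 184.7] [-80.9  95.  179.3]
```

View pics/side3.png

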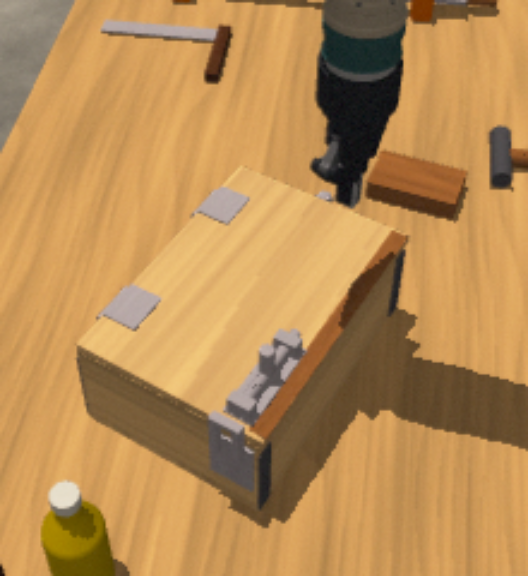

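```bash
python3 - <<'E'
from workcell import *
from h import *
l=(cloud(snapshot("side"))-O)@C
for y in range(20,170,10):
    m=(abs(l[...,1]-y)<5)&(abs(l[...,0]+80)<14)&(l[...,2]>120)&(l[...,2]<200)
    print(y,m.sum(),l[m][:,2].max().round() if m.any() else "",end=" | ")
E
```

```text
20 31 136.0 | 30 15 135.0 | 40 17 152.0 | 50 44 158.0 | 60 68 157.0 | 70 31 152.0 | 80 27 154.0 | 90 50 183.0 | 100 84 182.0 | 110 46 152.0 | 120 41 152.0 | 130 23 157.0 | 140 52 157.0 | 150 87 157.0 | 160 13 155.0 |
```

```bash
python3 - <<'E'
from workcell import *
from h import *
z=164
movel(W([-80.5,50,215]),ori(0),velocity=200)
movel(W([-80.5,60,z]),velocity=100);st(sense())
y=75;F=0
movel(W([-80.5,y,z]),velocity=60);st(sense())
while y<140:
    y+=6 if y<108 else 2
    movel(W([-80.5,y,z]),velocity=40);s=sense();F=(C.T@s["wrist_force"])[1];print(round(s["time_s"],1),y,((C.T@(s["ee_pos"]-O))[1]).round(1),F.round(1))
    if F<-14: break
movel(W([-80.5,y-12,z]),velocity=80)
movel(W([-80.5,y-25,240]),velocity=150)
movep(W([-80,-60,300]),ori(0))
for n in("side","top"):
    s=snapshot(n);l=(cloud(s)-O)@C
    m=(l[...,1]>50)&(l[...,1]<170)&(abs(l[...,0]+80)<20)&(l[...,2]>168)&(l[...,2]<195);print("knob",m.sum(),l[m].min(0).round(1),l[m].max(0).round(1),l[m].mean(0).round(1))
    c=s["image"][130:370,180:400] if n=="side" else s["image"][130:300,160:400]
    cv2.imwrite(f"pics/{n}4.png",cv2.resize(c[:,:,::-1],None,fx=2.4,fy=2.4))
    m=(abs(l[...,1]+100)<35)&(l[...,0]>-100)&(l[...,0]<100)&(l[...,2]<150)&(l[...,2]>100)
    print("lid",np.polyfit(l[m][:,0],l[m][:,2],1).round(3))
st(sense())
E
```

```text
20.04 [492.3 115.3 164.4] F [0.5 0.1 0. ] Fc [0.5 0.3 0. ]
20.44 [498.5 130.  164.4] F [ 0.5 -0.5 -0.1] Fc [ 0.7 -0.3 -0.1]
20.7 81 81.3 -1.5
21.0 87 87.4 -0.7
21.3 93 93.5 -0.7
21.6 99 99.5 -0.5
21.9 105 105.5 0.3
22.2 111 109.4 -6.4
22.5 113 109.7 -12.0
22.7 115 109.9 -15.5
knob 52 [-87.8 123.9 169.4] [-73.2 139.2 183.3] [-80.6 132.5 177.8]
lid [5.0000e-03 1.3301e+02]
knob 25 [-88.1 124.5 169. ] [-72.8 138.8 185.6] [-80.7 131.8 178.2]
lid [6.00000e-03 1.33016e+02]
24.5 [445.9   5.8 298.7] F [0.4 0.1 0.4] Fc [0.3 0.3 0.4]
```

View pics/side4.png

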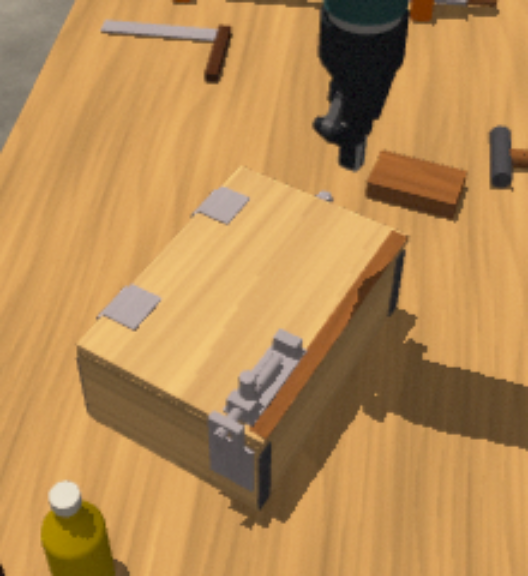

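```bash
python3 - <<'E'
from workcell import *
from h import *
z=164
movep(W([-80.5,85,240]),ori(0))
movel(W([-80.5,95,z]),velocity=100)
for y in(108,112,115,118,121):
    movel(W([-80.5,y,z]),velocity=40);wait(.1);s=sense();print(y,((C.T@(s["ee_pos"]-O))[1]).round(1),(C.T@s["wrist_force"]).round(1))
    if (C.T@s["wrist_force"])[1]<-28:break
movel(W([-80.5,95,z]),velocity=80)
movel(W([-80.5,85,240]),velocity=150)
movep(W([-80,-60,300]),ori(0))
for n in("side","top"):
    l=(cloud(snapshot(n))-O)@C
    m=(l[...,1]>50)&(l[...,1]<170)&(abs(l[...,0]+80)<20)&(l[...,2]>168)&(l[...,2]<195);print("knob",l[m].mean(0).round(1))
wait(.5);print(sense()["time_s"]);print(finish_job())
E
```

```text
108 108.1 [-0.4 -0.2  0.2]
112 109.4 [-0.6 -7.3  3.4]
115 109.8 [  0.2 -14.6   5.4]
118 110.2 [  0.1 -21.4   9.7]
121 110.5 [ -0.1 -28.4  12. ]
knob [-80.6 132.3 177.7]
knob [-80.9 131.8 178.7]
30.475
the job is handed in; nothing more can be done
None
```

I handed the job in at about 30.5 s of the 51 s limit. The stay is broken and folded, the lid was lowered slowly until it hit its stop, and the bolt was pushed about 37 mm until it hit a hard stop in its keeper. I never touched the glue bottle or the offcut. `finish_job()` gave no verdict, and I couldn't read the joint values directly, so this rests on camera and force readings.

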